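# Open the cannoli bin with its lever and ease the lid shut

## Robot

A 6-joint arm with a two-finger parallel gripper is mounted at the origin on the work surface. World frame = base frame: x ahead of the robot, y to its left, z up, the work surface at z = 0. Lengths are in m, angles in degrees, forces in N, time in s.
With the tool pointing down it reaches from about 0.25 to 0.725 m from the base axis. Payload 9.7 kg.
Tool frame: the origin (TCP) lies midway between the tips of the shut fingers; the grasp point (between the pads) lies 19 mm behind it (grip_point_offset is the distance from the TCP to the grasp point, in m); y points along the fingers, z is the direction in which the jaws open and shut, and the axes are right-handed (so a half turn about y gives the same grasp; the last joint's range is limited). The gripper opens to 85 mm and grips with 20 to 120 N. Pads are 22 mm wide; open, the fingers measure 114 mm over their backs; the gripper's body (76 mm by 85 mm) begins 54 mm behind the grasp point. The pads swing forward as they close: fully open they stand 13 mm farther back than shut.
Start: joints at [65.031, 4.979, 10.078, 95.1, 0, 90], TCP at [0.232, 0.499, 0.231] pointing down, gripper open.
Joint ranges: [-179.16, 179.16], [-48.56, 103.87], [-65.8, 70.77], [-126.05, 130.52], [-82.76, 87.17], [-180, 180]. Speed limits (degrees/s): [127.2, 127.2, 147.25, 180, 180, 180].

## Interface

Orientations are given as [roll, pitch, yaw] about the fixed x, y, z axes, in that order (R = Rz(yaw) Ry(pitch) Rx(roll)).
In Python, from workcell import get_obs, camera, job_done, grip_point_offset gives the robot as it stands.
- The arm moves only by the tool move_arm, never from a script. Its argument "deltas" is a list that holds one entry, the list of rows, each a list of 4 numbers: the shift along the tool's x, y, z in m, then the turn about the tool's y in degrees. A call has 1 to 5 rows; each row is the pose to reach, as a shift and turn from the pose commanded when the call began, along the tool's axes at that moment; what a row does not reach only later rows make up. A row lasts 1/10 s, in which the tool goes at most 50 mm and 8.59 degrees, less where a joint would pass 70% of its speed; a pose out of reach is approached as far as the arm can. A call with a gripper value outside its range is refused whole. "claw" is the finger opening in m, from 0 to 0.0854, set as the call begins (left out, the last holds). The fingers move at their own pace and stop on an object; "newtons" is the grip in N (left out, the last holds). Time passes only in rows, so rows that repeat a pose let the fingers close. It gives the time, the measured TCP pose, the force and the opening at its end, in the units of the state.
- get_obs(): the state, without advancing time (a new reading comes with each control period).
- camera(name): name is "scene" or "top"; returns a dict with "color" (420x560x3 uint8, blue, green, red), "range_z" (420x560 float32, m along the optical axis (not along the pixel's ray), 0 where there is no reading), "fx", "fy", "cx", "cy" (pixels), "k1" (the pictures are not rectified: a ray, as slopes to the right and down, at radius r is drawn at 1 + k1 r^2 times it, then the intrinsics apply), "T" (4x4, takes a point from camera to world coordinates). Camera axes: x right, y down, z forward; pixel columns grow to the right and rows downward; lengths in m; the calibration is good to about 2 mm. A picture is of the moment at which its call begins.
- job_done(): hands the job in, once; it reports no verdict.
The state is a dict: "time": time; "q": joint angles; "qd": joint speeds; "joint_efforts": joint torques, N m; "ee_pos": TCP position; "tcp_rot": TCP orientation; "wrist_force": force on the tool from outside, world axes, zero at the start; "torque": the same for the moment, N m; "opening": finger opening in m.
Only numpy, scipy, OpenCV 4.12 (cv2) and the standard library are available. Lean on these libraries where they do the work, as an engineer would, in place of code of your own. Each camera call takes 0.05 s, during which the arm holds its last target. There are 200 camera calls.

## Task

Press the green lever of the cannoli bin all the way down with the fingertips without forcing it against its stop, so that its lid lifts wide open, and hold it open for at least two seconds so that a customer can see in. Then let the lever up slowly under the fingers so that the lid settles fully shut without slamming. Work the lid by the lever only, and do not move or pick up anything else.

Things in the scene. Friction and masses are not known exactly. Their poses are not given: they have to be found in the camera images.
- green_bin: fixed topping bin: wooden box 180 (x) x 160 (y) x 120 mm tall with a steel pan inside, filled with golden-brown cannoli tubes; its lever paddle and lid lip are green. It stands on a black plinth that sets it 0 to 30 mm above the counter (differs each time). Origin: centre of the wooden box's underside; -x is its front, where its lever sticks out towards the robot; z up
- green_paddle (a point): centre of the upper face of the green press paddle at the front end of that bin's lever: 42 (x) x 70 (y) x 8 mm on two thin steel arms; at rest level, 99 mm above the bin's underside, 180 mm in front of the bin's centre and 84 mm in front of the lid's lip. It swings down about a level axis along the bin's y, 140 mm behind it and 85 mm above the bin's underside
- green_lever (a joint): angle of that lever, rad: 0 at rest (up), grows as the paddle is pressed down, stop at 0.36 (paddle centre then about 49 mm lower and about 4 mm nearer the bin). No spring: the lid's weight, through two push rods, brings it back up (2 to 9 N at the paddle); let go, it snaps back. Over 40 N would bend it
- green_lid (a joint): angle of that bin's clear lid (186 x 164 x 6 mm, green strip along its lip, about 0.3 kg, 128 mm above the bin's underside when shut), hinged at the bin's rear (+x) edge, rad: 0 shut, grows as the lip rises; 2.5 times the lever angle, so 0.9 fully open. It slams if it ever falls faster than 1.5 rad/s (paddle rising at about 80 mm/s)
- green_lip (a point): middle of the front edge of that lid, 186 mm in front of the hinge; about 145 mm higher when the lid is fully open
- white_bin: fixed topping bin: wooden box 180 (x) x 160 (y) x 120 mm tall with a steel pan inside, filled with dark round biscuits; its lever paddle and lid lip are white; to be left alone. It stands on a black plinth that sets it 0 to 30 mm above the counter (differs each time). Origin: centre of the wooden box's underside; -x is its front, where its lever sticks out towards the robot; z up
- white_paddle (a point): centre of the upper face of the white press paddle at the front end of that bin's lever: 42 (x) x 70 (y) x 8 mm on two thin steel arms; at rest level, 99 mm above the bin's underside, 180 mm in front of the bin's centre and 84 mm in front of the lid's lip. It swings down about a level axis along the bin's y, 140 mm behind it and 85 mm above the bin's underside
- white_lever (a joint): angle of that lever, rad: 0 at rest (up), grows as the paddle is pressed down, stop at 0.36 (paddle centre then about 49 mm lower and about 4 mm nearer the bin). No spring: the lid's weight, through two push rods, brings it back up (2 to 9 N at the paddle); let go, it snaps back. Over 40 N would bend it
- white_lid (a joint): angle of that bin's clear lid (186 x 164 x 6 mm, white strip along its lip, about 0.3 kg, 128 mm above the bin's underside when shut), hinged at the bin's rear (+x) edge, rad: 0 shut, grows as the lip rises; 2.5 times the lever angle, so 0.9 fully open. It slams if it ever falls faster than 1.5 rad/s (paddle rising at about 80 mm/s)
- white_lip (a point): middle of the front edge of that lid, 186 mm in front of the hinge; about 145 mm higher when the lid is fully open
- shaker: loose metal sugar shaker with dark domed top, 62 mm across, 100 mm tall; origin: centre of its underside
- dip_cup: loose white open cup, 72 mm across the rim, 55 mm tall; origin: centre of its underside
- jar: loose amber jar with brass cap, 62 mm across, 85 mm tall; origin: centre of its underside
Mind the look-alikes: they are no part of the job. What is shaped like the shaker but pink or red is not meant. Of the things that look like the jar, the smaller one is meant.

How it is judged:
By the outcome, as a careful person would: the job done as asked, in the order asked, and still so for the second after the job is handed in, with the robot touching nothing.
It also fails if it takes over 43 s, if anything falls off the work surface, if the arm or the gripper's body presses on something with over 40 N, if the wrist force passes 120 N, or if a joint passes its speed limit or range.

## Working session

There is one attempt and no reset: what is moved stays moved. The work goes in short steps, Python scripts to look and compute and a tool call to move; the robot and the scene stay as the last step left them, time stands still between calls to the robot, and variables do not carry over. Pictures are saved under pics/ and viewed, about 8 in all and at most 12, crops included, and the job is handed in when it is done.

Besides the shell and the picture viewer there is one more tool, called as name([rows], argument=value, ...), one row to a line, values as JSON. move_arm: Moves the arm, as the interface text tells. Its arguments: {"type":"object","properties":{"deltas":{"type":"array"},"claw":{"type":"number"},"newtons":{"type":"number"}},"required":["deltas"]}

```bash
mkdir -p pics
cat > h.py <<'E'
import numpy as np, cv2
from workcell import get_obs, camera, job_done, grip_point_offset
def pts(c):
    h,w=c["range_z"].shape
    K=np.array([[c["fx"],0,c["cx"]],[0,c["fy"],c["cy"]],[0,0,1]])
    v,u=np.mgrid[:h,:w]; 
    s=cv2.undistortPoints(np.stack([u.ravel(),v.ravel()],1).astype(np.float64)[:,None],K,np.array([c["k1"],0,0,0,0.]))[:,0]
    z=c["range_z"].ravel()
    P=np.c_[s*z[:,None],z]@np.array(c["T"])[:3,:3].T+np.array(c["T"])[:3,3]
    P[z==0]=np.nan
    return P.reshape(h,w,3)
E
python3 - <<'E'
from h import *
for n in("scene","top"):
    c=camera(n); cv2.imwrite(f"pics/{n}0.png",c["color"]); np.save(f"{n}0.npy",pts(c))
    P=pts(c); hsv=cv2.cvtColor(c["color"],cv2.COLOR_BGR2HSV)
    m=((hsv[...,0]>40)&(hsv[...,0]<85)&(hsv[...,1]>90)&(hsv[...,2]>40)).astype(np.uint8)
    k,l,st,ce=cv2.connectedComponentsWithStats(m)
    for i in range(1,k):
        if st[i,4]>40:
            Q=P[l==i]; print(n,ce[i].round(),st[i],np.nanmedian(Q,0).round(4),np.nanpercentile(Q,[3,97],axis=0).round(3).tolist())
o=get_obs(); print(o)
E
```

```text
scene [330. 120.] [316 108  30  20 288] [0.1872 0.6785 0.1257] [[0.11, 0.647, 0.104], [0.224, 0.75, 0.165]]
scene [313. 180.] [302 171  22  19  66] [0.5513 0.1764 0.1367] [[0.53, 0.108, 0.135], [0.573, 0.244, 0.14]]
scene [289. 182.] [281 177  18  11 113] [0.4697 0.1439 0.1035] [[0.446, 0.114, 0.099], [0.49, 0.178, 0.107]]
scene [ 63. 377.] [  20  342   91   71 1276] [ 0.802  -0.703   0.1713] [[0.78, -0.77, 0.169], [0.824, -0.622, 0.173]]
top [519. 139.] [496 133  46  12 169] [ 0.7986 -0.6976  0.173 ] [[0.78, -0.765, 0.168], [0.816, -0.628, 0.178]]
top [236. 213.] [210 206  51  15 199] [0.5486 0.1707 0.1368] [[0.528, 0.102, 0.043], [0.569, 0.241, 0.143]]
top [243. 242.] [232 234  23  16 262] [0.4624 0.1465 0.1047] [[0.442, 0.116, 0.1], [0.484, 0.178, 0.11]]
{'time': 0.1, 'q': array([ 6.50332685e+01,  5.00753466e+00,  1.00384626e+01,  9.50997101e+01,
       -1.62810590e-04,  8.99976867e+01]), 'qd': array([-0.00996685,  0.02167335,  0.13184443, -0.04774138, -0.06561493,
       -0.02861049]), 'joint_efforts': array([-1.39580057e-03, -5.21561909e+01,  4.65652370e+01,  1.60317449e-02,
       -5.71543512e-05,  3.40433098e-05]), 'ee_pos': array([0.23206241, 0.49841289, 0.23065318]), 'tcp_rot': array([-9.00687821e+01, -1.60033463e-04, -2.49644181e+01]), 'wrist_force': array([-0.29195788,  0.0555361 ,  0.10012858]), 'torque': array([ 0.02654369,  0.02117521, -0.01529923]), 'opening': 0.08554688813085179}
```

View pics/scene0.png

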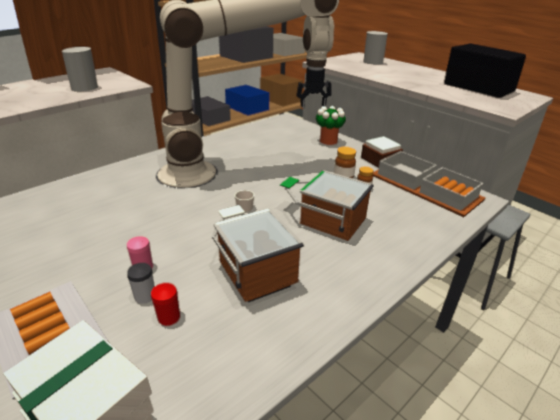

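View pics/top0.png

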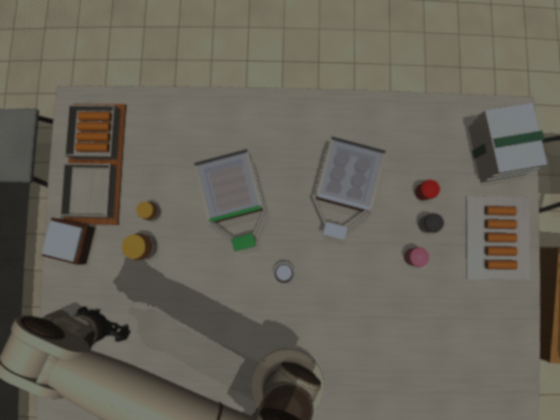

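Candidates: green paddle at top px (243,242), with the bin of brown tubes at (230,185), and white paddle at (335,230), with the bin of dark discs. The green one fits by its paddle and lip colour. I'll confirm it in a crop and fit the bin's axis.

Run:
```python
from h import *
t=cv2.imread("pics/top0.png"); s=cv2.imread("pics/scene0.png")
a=cv2.resize(t[140:260,180:310],None,fx=3,fy=3,interpolation=3); b=cv2.resize(s[150:270,260:390],None,fx=3,fy=3,interpolation=3)
cv2.imwrite("pics/crop.png",np.hstack([a,b]))
from cv2 import minAreaRect
for n,im,boxes in(("top",t,dict(lip=(206,206,265,225),pad=(228,230,262,254))),("scene",s,dict(lip=(300,168,328,194),pad=(278,174,300,190)))):
    P=np.load(n+"0.npy"); hsv=cv2.cvtColor(im,cv2.COLOR_BGR2HSV)
    g=(hsv[...,0]>40)&(hsv[...,0]<85)&(hsv[...,1]>90)&(hsv[...,2]>40)
    for k,(u0,v0,u1,v1) in boxes.items():
        m=np.zeros_like(g); m[v0:v1,u0:u1]=g[v0:v1,u0:u1]
        zr=(.13,.15) if k=="lip" else (.095,.115)
        Q=P[m&(P[...,2]>zr[0])&(P[...,2]<zr[1])]
        r=minAreaRect(Q[:,:2].astype(np.float32)*1000); d=np.linalg.svd(Q[:,:2]-Q[:,:2].mean(0))[2][0]
        print(n,k,len(Q),np.round(r[0],1),np.round(r[1],1),round(r[2],1),"long axis yaw",np.degrees(np.arctan2(d[1],d[0])).round(1),"z",np.median(Q[:,2]).round(4))
o=get_obs(); print(o["ee_pos"],o["tcp_rot"])
```

```text
top lip 152 [548.3 171.4] [  9.6 157.1] 16.8 long axis yaw 106.4 z 0.1378
top pad 262 [462.7 146.3] [38.2 66. ] 16.9 long axis yaw 105.6 z 0.1047
scene lip 66 [550.7 174.5] [ 10.4 151.7] 16.3 long axis yaw -73.5 z 0.1367
scene pad 113 [467.  146.3] [36.1 69.4] 16.7 long axis yaw -73.5 z 0.1035
[0.23206241 0.49841289 0.23065318] [-9.00687821e+01 -1.60033463e-04 -2.49644181e+01]
```

View pics/crop.png

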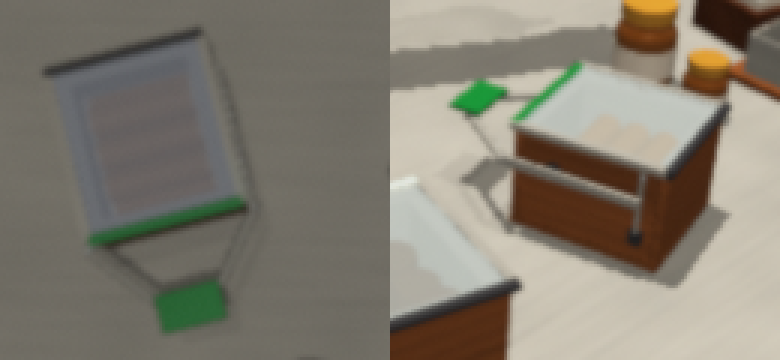

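The crop shows the green paddle at left-panel (190,305) and its bin of brown tubes, so this is the bin meant. The paddle is at about (0.465, 0.146, 0.104) with yaw about 16.6°. I'll go above it with the fingers shut.

move_arm([
  [[0.036, 0, -0.022, 0], [0.072, 0, -0.044, 0], [0.108, 0, -0.066, 0], [0.144, 0, -0.088, 0], [0.18, 0, -0.11, 0]],
], claw=0, newtons=30)

```text
time: 0.6
ee_pos: [0.3494, 0.3213, 0.231]
tcp_rot: [-90.0, 0.0, -24.9]
wrist_force: [0.3, -0.4, 0.5]
opening: 0.0122
```

move_arm([
  [[0.036, 0, -0.022, -8.3], [0.072, 0, -0.044, -16.6], [0.108, 0, -0.066, -24.9], [0.144, 0, -0.088, -33.2], [0.18, 0, -0.111, -41.5]],
])

```text
time: 1.1
ee_pos: [0.463, 0.1495, 0.2311]
tcp_rot: [-90.0, 0.0, 13.7]
wrist_force: [0.9, 1.5, -0.2]
opening: -0.0
```

move_arm([
  [[0, 0.02, 0, 0], [0, 0.04, 0, 0], [0, 0.06, 0, 0], [0, 0.08, 0, 0], [0, 0.085, 0, 0]],
])

```text
time: 1.6
ee_pos: [0.4614, 0.1507, 0.1439]
tcp_rot: [-90.0, 0.2, 13.3]
wrist_force: [-0.9, 0.9, 0.8]
opening: 0.0001
```

move_arm([
  [[0, 0, 0, 0], [0, 0, 0, 0]],
])

```text
time: 1.8
ee_pos: [0.4627, 0.1512, 0.1472]
tcp_rot: [-90.0, -0.1, 13.3]
wrist_force: [0.7, 0.7, 0.2]
opening: 0.0001
```

Run:
```python
from h import *
s=camera("scene")["color"]; t=camera("top")["color"]
a=cv2.resize(t[140:260,180:310],None,fx=3,fy=3,interpolation=3); b=cv2.resize(s[120:240,250:380],None,fx=3,fy=3,interpolation=3)
cv2.imwrite("pics/above.png",np.hstack([a,b]))
o=get_obs(); print(o["time"],o["ee_pos"],o["tcp_rot"],o["wrist_force"],o["opening"])
```

```text
1.9 [0.4629609  0.15131102 0.14742068] [-89.99282512  -0.09128824  13.34760499] [ 0.02516054 -0.36296258  0.45944469] -0.00011128036521447386
```

View pics/above.png

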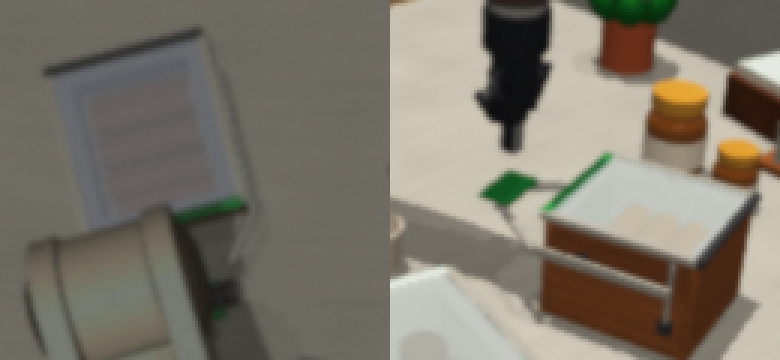

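The view shows the fingertips at crop (512,148), right above the green paddle at (508,188), with nothing in the way. I'll trim the offset and come down to just above contact.

move_arm([
  [[0.002, 0.01, -0.005, -3.3], [0.002, 0.02, -0.005, -3.3], [0.002, 0.028, -0.005, -3.3], [0.002, 0.035, -0.005, -3.3], [0.002, 0.035, -0.005, -3.3]],
])

```text
time: 2.4
ee_pos: [0.465, 0.1467, 0.1102]
tcp_rot: [-90.0, 0.1, 16.6]
wrist_force: [1.1, 0.1, 0.6]
opening: 0.0003
```

move_arm([
  [[0, 0.002, 0, 0], [0, 0.004, 0, 0], [0, 0.006, 0, 0], [0, 0.008, 0, 0], [0, 0.01, 0, 0]],
])

```text
time: 2.9
ee_pos: [0.4655, 0.1467, 0.1019]
tcp_rot: [-90.0, -0.0, 16.6]
wrist_force: [-3.6, -1.1, 6.7]
opening: -0.0001
```

move_arm([
  [[0, 0.003, 0, 0], [0, 0.006, 0, 0], [0, 0.009, 0, 0], [0.0005, 0.012, 0, 0], [0.0005, 0.015, 0, 0]],
])

```text
time: 3.4
ee_pos: [0.4656, 0.1467, 0.0867]
tcp_rot: [-90.0, 0.0, 16.6]
wrist_force: [-4.4, -0.5, 6.0]
opening: -0.0002
```

move_arm([
  [[0, 0.003, 0, 0], [0.0005, 0.006, 0, 0], [0.001, 0.009, 0, 0], [0.001, 0.012, 0, 0], [0.0015, 0.015, 0, 0]],
])

```text
time: 3.9
ee_pos: [0.4671, 0.1471, 0.0716]
tcp_rot: [-90.0, 0.0, 16.6]
wrist_force: [-5.5, -1.0, 5.3]
opening: -0.0003
```

```bash
cat > lip.py <<'E'
from h import *
import sys
c=camera("scene"); P=pts(c); s=c["color"]; hsv=cv2.cvtColor(s,cv2.COLOR_BGR2HSV)
g=(hsv[...,0]>40)&(hsv[...,0]<85)&(hsv[...,1]>90)&(hsv[...,2]>40)
g[:,:270]=0; g[:,380:]=0; g[:80]=0; g[230:]=0
d=(P[...,0]-.465)*np.cos(.29)+(P[...,1]-.146)*np.sin(.29)
m=g&(d>.05)&(d<.3)&(abs(P[...,1]-.18)<.13)
Q=P[m]; print("lip",len(Q),np.median(Q,0).round(4) if len(Q) else None,"d",np.median(d[m]).round(4))
m=g&(abs(d)<.04)&(P[...,2]<.12)&(abs(P[...,1]-.146)<.06); Q=P[m]
if len(Q)>5:
    A=np.c_[d[m],np.ones(m.sum())]; f=np.linalg.lstsq(A,Q[:,2],rcond=None)[0]; print("pad",len(Q),np.median(Q,0).round(4),"slope",f[0].round(3))
if len(sys.argv)>1: cv2.imwrite(f"pics/{sys.argv[1]}.png",cv2.resize(s[90:250,240:400],None,fx=3,fy=3,interpolation=3))
o=get_obs(); print(o["time"],o["ee_pos"].round(4),o["wrist_force"].round(2))
E
python3 lip.py
```

```text
lip 75 [0.5846 0.1853 0.2416] d 0.1259
pad 59 [0.4762 0.1344 0.0701] slope 0.195
3.95 [0.4671 0.1472 0.071 ] [-2.25 -0.51  4.91]
```

move_arm([
  [[0.0005, 0.0025, 0, 0], [0.001, 0.005, 0, 0], [0.001, 0.0075, 0, 0], [0.0015, 0.01, 0, 0], [0.0015, 0.01, 0, 0]],
])

```text
time: 4.45
ee_pos: [0.469, 0.1477, 0.061]
tcp_rot: [-90.0, 0.0, 16.6]
wrist_force: [-3.2, -0.6, 3.6]
opening: 0.0001
```

```bash
python3 lip.py
```

```text
lip 85 [0.6089 0.1926 0.2699] d 0.1504
pad 61 [0.4797 0.1348 0.0599] slope 0.306
4.5 [0.469  0.1477 0.0612] [-3.36 -0.65  2.91]
```

move_arm([
  [[0.0005, 0.001, 0, 0], [0.0005, 0.002, 0, 0], [0.0005, 0.003, 0, 0], [0.0005, 0.004, 0, 0], [0.0005, 0.004, 0, 0]],
])

```text
time: 5.0
ee_pos: [0.4698, 0.1479, 0.0575]
tcp_rot: [-90.0, -0.1, 16.6]
wrist_force: [-2.0, -0.7, 3.7]
opening: -0.0002
```

move_arm([
  [[0, 0.0005, 0, 0], [0, 0.001, 0, 0], [0, 0.001, 0, 0]],
])

```text
time: 5.3
ee_pos: [0.4699, 0.148, 0.0572]
tcp_rot: [-90.0, -0.1, 16.6]
wrist_force: [-5.2, -1.7, 11.2]
opening: 0.0
```

```bash
python3 lip.py
```

```text
lip 87 [0.6186 0.1902 0.2774] d 0.16
pad 62 [0.4809 0.1366 0.0563] slope 0.338
5.35 [0.4699 0.148  0.0573] [-3.78 -0.67 10.68]
```

The force rose from 3.7 N to 11 N and z stopped moving, so the lever is at its stop, pressed gently. I'll hold here for about 3 s.

move_arm([
  [[0, 0, 0, 0], [0, 0, 0, 0], [0, 0, 0, 0], [0, 0, 0, 0], [0, 0, 0, 0]],
])

```text
time: 5.85
ee_pos: [0.4698, 0.148, 0.0572]
tcp_rot: [-90.0, -0.1, 16.6]
wrist_force: [-4.1, -1.3, 10.2]
opening: -0.0003
```

move_arm([
  [[0, 0, 0, 0], [0, 0, 0, 0], [0, 0, 0, 0], [0, 0, 0, 0], [0, 0, 0, 0]],
])

```text
time: 6.35
ee_pos: [0.4699, 0.148, 0.0573]
tcp_rot: [-90.0, -0.1, 16.6]
wrist_force: [-4.1, -0.6, 10.8]
opening: -0.0001
```

move_arm([
  [[0, 0, 0, 0], [0, 0, 0, 0], [0, 0, 0, 0], [0, 0, 0, 0], [0, 0, 0, 0]],
])

```text
time: 6.85
ee_pos: [0.4698, 0.148, 0.0572]
tcp_rot: [-90.0, -0.1, 16.6]
wrist_force: [-4.0, -2.0, 9.6]
opening: -0.0001
```

move_arm([
  [[0, 0, 0, 0], [0, 0, 0, 0], [0, 0, 0, 0], [0, 0, 0, 0], [0, 0, 0, 0]],
])

```text
time: 7.35
ee_pos: [0.4698, 0.148, 0.0572]
tcp_rot: [-90.0, -0.1, 16.6]
wrist_force: [-4.7, -1.4, 10.0]
opening: 0.0001
```

move_arm([
  [[0, 0, 0, 0], [0, 0, 0, 0], [0, 0, 0, 0], [0, 0, 0, 0], [0, 0, 0, 0]],
])

```text
time: 7.85
ee_pos: [0.4699, 0.148, 0.0573]
tcp_rot: [-90.0, -0.1, 16.6]
wrist_force: [-4.0, -0.7, 11.7]
opening: -0.0001
```

move_arm([
  [[0, 0, 0, 0], [0, 0, 0, 0], [0, 0, 0, 0], [0, 0, 0, 0], [0, 0, 0, 0]],
])

```text
time: 8.35
ee_pos: [0.4699, 0.148, 0.0573]
tcp_rot: [-90.0, -0.1, 16.6]
wrist_force: [-4.0, -1.4, 9.8]
opening: 0.0003
```

```bash
python3 lip.py open
```

```text
lip 88 [0.6182 0.1905 0.2776] d 0.1599
pad 64 [0.4801 0.1347 0.0556] slope 0.317
8.4 [0.4698 0.148  0.0572] [-4.22 -0.87 10.49]
```

View pics/open.png

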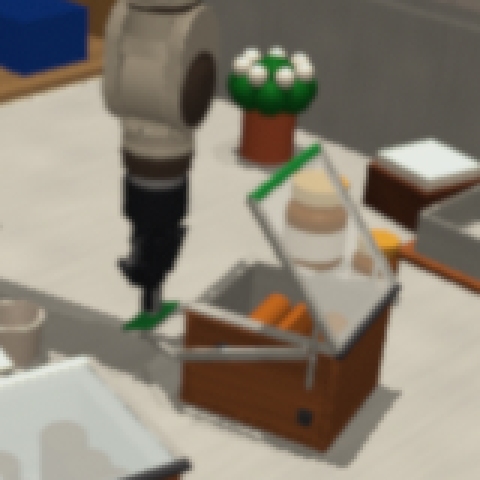

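The lid is wide open, with its lip at crop (285,170), the fingertips on the paddle at (150,315) and the tubes visible. I'll let it up at 20 mm/s.

move_arm([
  [[0, -0.001, 0, 0], [0, -0.002, 0, 0], [-0.0005, -0.004, 0, 0], [-0.0005, -0.006, 0, 0], [-0.001, -0.008, 0, 0]],
])

```text
time: 8.9
ee_pos: [0.4683, 0.1475, 0.0644]
tcp_rot: [-90.0, 0.0, 16.6]
wrist_force: [-2.6, -1.4, 3.7]
opening: -0.0002
```

move_arm([
  [[-0.0005, -0.002, 0, 0], [-0.0005, -0.004, 0, 0], [-0.001, -0.006, 0, 0], [-0.001, -0.008, 0, 0], [-0.0015, -0.01, 0, 0]],
])

```text
time: 9.4
ee_pos: [0.467, 0.1471, 0.0745]
tcp_rot: [-90.0, 0.0, 16.6]
wrist_force: [-4.4, -0.7, 4.3]
opening: -0.0003
```

move_arm([
  [[0, -0.002, 0, 0], [-0.0005, -0.004, 0, 0], [-0.0005, -0.006, 0, 0], [-0.001, -0.008, 0, 0], [-0.001, -0.01, 0, 0]],
])

```text
time: 9.9
ee_pos: [0.4663, 0.1469, 0.0847]
tcp_rot: [-90.0, -0.0, 16.6]
wrist_force: [-4.0, -1.3, 5.4]
opening: -0.0001
```

move_arm([
  [[0, -0.002, 0, 0], [0, -0.004, 0, 0], [-0.0005, -0.006, 0, 0], [-0.0005, -0.008, 0, 0], [-0.0005, -0.01, 0, 0]],
])

```text
time: 10.4
ee_pos: [0.4662, 0.1469, 0.095]
tcp_rot: [-90.0, -0.1, 16.6]
wrist_force: [-2.1, -0.3, 6.0]
opening: 0.0001
```

```bash
python3 lip.py
```

```text
lip 51 [0.5574 0.1642 0.1678] d 0.0943
pad 70 [0.4757 0.1351 0.0943] slope 0.027
10.45 [0.4662 0.1469 0.0953] [-3.04 -1.59  7.29]
```

move_arm([
  [[0, -0.001, 0, 0], [0, -0.002, 0, 0], [0, -0.003, 0, 0], [0, -0.004, 0, 0], [0, -0.005, 0, 0]],
])

```text
time: 10.95
ee_pos: [0.4664, 0.147, 0.1001]
tcp_rot: [-90.0, -0.1, 16.6]
wrist_force: [-0.3, 0.2, 6.0]
opening: -0.0001
```

move_arm([
  [[0, -0.001, 0, 0], [0, -0.002, 0, 0], [0, -0.003, 0, 0], [0, -0.004, 0, 0], [0, -0.005, 0, 0]],
])

```text
time: 11.45
ee_pos: [0.4662, 0.1469, 0.1046]
tcp_rot: [-90.0, -0.1, 16.6]
wrist_force: [0.1, 0.7, 0.5]
opening: -0.0004
```

move_arm([
  [[0, -0.001, 0, 0], [0, -0.002, 0, 0], [0, -0.003, 0, 0], [0, -0.004, 0, 0], [0, -0.005, 0, 0]],
])

```text
time: 11.95
ee_pos: [0.4656, 0.1467, 0.1093]
tcp_rot: [-90.0, 0.0, 16.6]
wrist_force: [-0.2, -0.7, -0.0]
opening: 0.0001
```

```bash
python3 lip.py
```

```text
lip 48 [0.5539 0.1676 0.1369] d 0.0912
pad 81 [0.474  0.1366 0.1034] slope -0.05
12.0 [0.4656 0.1467 0.1095] [ 0.04 -0.72  0.57]
```

The lid is shut: the lip is back at z = 0.137 m and the contact force is zero. I'll retreat straight up and check.

move_arm([
  [[0, -0.02, 0, 0], [0, -0.045, 0, 0], [0, -0.07, 0, 0], [0, -0.09, 0, 0], [0, -0.1, 0, 0]],
])

```text
time: 12.5
ee_pos: [0.4661, 0.1469, 0.2111]
tcp_rot: [-90.0, -0.1, 16.6]
wrist_force: [0.1, 0.4, 0.1]
opening: 0.0002
```

move_arm([
  [[0, 0, 0, 0], [0, 0, 0, 0], [0, 0, 0, 0]],
])

```text
time: 12.8
ee_pos: [0.4652, 0.1466, 0.208]
tcp_rot: [-90.0, 0.1, 16.6]
wrist_force: [0.4, 0.6, -0.1]
opening: 0.0
```

```bash
python3 lip.py shut
```

```text
lip 49 [0.5548 0.1668 0.1373] d 0.0916
pad 102 [0.4704 0.1432 0.1034] slope -0.017
12.85 [0.4652 0.1466 0.2081] [-0.77 -0.3   0.38]
```

View pics/shut.png

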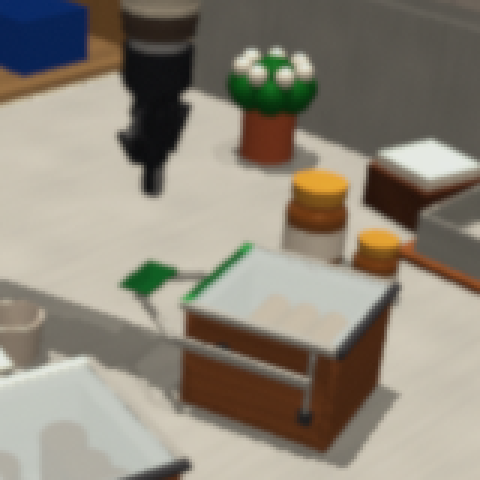

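The lid is flat shut, with its lip at crop (215,270). The paddle is level at (150,277) and the fingers are clear at (150,190).

```bash
python3 -c "
from workcell import job_done; print(job_done())"
```

```text
the job is handed in; nothing more can be done
None
```

I pressed the green cannoli lever down to its stop with the shut fingertips, held the lid open for about 3 s, let it back up, and handed the job in at about 13 s of the 43 s allowed.

- **Pressing:** the vertical force was about 3–7 N on the way down. It rose to about 11 N at the stop, well under the 40 N limit.
- **Open:** the lip rose about 140 mm, measured on the middle of the green strip. The task's figure of about 145 mm is for the lid's front edge. The jump in force with no further downward movement showed the lever was at its stop.
- **Closing:** I let the paddle up at 20 mm/s, then 10 mm/s for the last part, against the slam limit of about 80 mm/s.
- **Final check:** the lip was back at z = 0.137 m and the paddle at 0.103 m, both at their starting heights. The gripper was about 100 mm clear with no contact force, and nothing else in the views I took looked moved.

No checks failed. The paddle's slope at the stop read 0.32–0.34, against an expected 0.38. I put this down to the fingers hiding part of the paddle from the camera.

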